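# Clamp the flask through the guard window

## Task

Clamp the brass flask in the small guarded bench press: push the blue shutter fully open by its black tab, then reach down through the yellow-edged window, press the red lever pad all the way down (it stays down), and draw the hand back up out of the window. The robot must not touch the guard itself (the window frame, rails, housing, posts and clear panels). Pick nothing up, leave the shutter open, and leave the things standing round the press where they are.

Things in the scene. Friction and masses are not known exactly. Their poses are not given: they have to be found in the camera images.
- window (a point): Centre of the guard's window, level with the guard's flat top (150 mm above the bench). Axes of the press: x to its rear (away from the robot at yaw 0), y to its left, z up; the press is fixed, its place and yaw differ each time. The window, edged in yellow, is a horizontal opening 84 mm along x by 96 mm along y in a 5 mm thick top, with the red lever pad below it. The blue shutter covers it at first.
- guard: Not to be touched: grey top, yellow window edge, rails, white housing, posts, clear panels (not the shutter and lever). Origin on the bench under the window centre, axes as window. The top, 150 mm above the bench, spans x -62 to 142, y -64 to 168 mm; on it, 7 mm high, two 6 mm wide shutter rails along y at x -55 and 55 mm and end strips at y -62 and 166 mm; nothing of it is higher.
- tab (a point): Centre of the black upright tab on the blue shutter, 18 mm above the guard's top. Tab: 60 mm along the press's x, 8 mm along y, its upper edge 14.5 mm above this point; its foot, 70 x 18 mm, stands 2.5 mm above the plate. Shutter plate: 101 mm (x) by 104 mm (y), upper face 4.5 mm above the guard's top, with 77 mm of plate on the tab's -y side. Push the tab to the press's +y.
- shutter (a joint): How far the shutter is open, m: 0 shut, 0.100 fully open against its stop (then the whole window is free). Starts between 0 and 0.025. Slides towards the press's +y with about 1.5 N of friction and stays where it is left.
- lever_pad (a point): Centre of the upper face of the red pad (44 x 44 mm) at the front end of the lever, under the middle of the window. Lever up: 18 mm below the guard's top; fully down: 40 mm below it. Press it straight down, takes about 4 to 7 N.
- clamp_lever (a joint): Lever angle, rad: 0 up, 0.20 fully down on its stop with the clamp foot on the flask. Starts between 0 and 0.04. The hinge lies 110 mm behind the pad; it is stiff by friction, and the lever stays where it is left.
- stone_model: Loose green stone jaw model, 64 x 63 x 26 mm, on the bench to the press's right; origin at the centre of its underside. Leave alone.
- plaster_pot: Loose white pot with a teal lid, 73 mm across, 71 mm high; origin at the centre of its underside. Leave alone.
- paste_jar: Loose orange jar with a black lid, 49 mm across, 52 mm high; origin at the centre of its underside. Leave alone.
- dropper: Loose white dropper bottle with a blue nozzle, 36 mm across, 100 mm high; origin at the centre of its underside. Leave alone.

How it is judged:
On the way, in this order (a step that is already met when the one before it is completed fails the run):
1. the shutter is open while the lever is still up (value of joint shutter above 0.09 m and value of joint clamp_lever below 0.1 rad), for 0.1 s.
2. the lever is fully down (value of joint clamp_lever above 0.18 rad and value of joint shutter above 0.085 m), for 0.2 s.
At the end, for the whole second after the job is handed in: The lever is down (over 0.18 of 0.20 rad), the shutter open (over 85 of 100 mm), the hand out of the window (grasp point over 30 mm above the guard's top, or well away from the press), and the four loose things within 15 mm of where they stood (all of step 2 and (z of the grasp point in the frame of window above 0.03 m or horizontal distance between the grasp point and window above 0.22 m) and distance of each of stone_model, plaster_pot, paste_jar, dropper from where it was at the start of the episode below 0.015 m); the robot touches nothing.
It fails at once if the robot touches the guard (over 1 N) (contact force between the arm and guard above 1 N).
It fails at once if the fingers touch the guard (over 1 N) (contact force between the fingers and guard above 1 N).
It fails at once if a loose thing is moved or lifted (over 15 mm) (distance of any of stone_model, plaster_pot, paste_jar, dropper from where it was at the start of the episode above 0.015 m).
It also fails if it takes over 40 s, if anything falls off the work surface, if the arm or the gripper's body presses on something with over 40 N, if the wrist force passes 120 N, or if a joint passes its speed limit or range.

## Robot

A 6-joint arm with a two-finger parallel gripper is mounted at the origin on a cart in front of the work surface, level with it; the furniture and walls round the work are solid. World frame = base frame: x ahead of the robot, y to its left, z up, the work surface at z = 0. Lengths are in m, angles in rad, forces in N, time in s.
With the tool pointing down it reaches from about 0.25 to 0.775 m from the base axis. Payload 4 kg.
Tool frame: the origin (TCP) lies at the very end of the fingers, on their centre line; the grasp point (between the pads) lies 19 mm behind it; y points along the fingers, x is the direction in which the jaws open and shut, and the axes are right-handed (so a half turn about y gives the same grasp; the last joint's range is limited). The gripper opens to 94 mm and grips with 3 to 60 N. Pads are 16 mm wide; open, the fingers measure 119 mm over their backs; the gripper's body (75 mm by 177 mm) begins 78 mm behind the grasp point.
Start: joints at [-1.403, 0.087, 1.371, -0, 1.684, -0.103], TCP at [0.147, -0.53, 0.206] pointing down, gripper open.
Joint ranges: [-3.1, 3.1], [-0.76, 2.03], [0.27, 2.55], [-1.08, 4.22], [0.17, 2.65], [-2.57, 2.57]. Speed limits (rad/s): [2.79, 2.79, 3.14, 3.14, 3.14, 3.14].

## Interface

Orientations are given as [roll, pitch, yaw] about the fixed x, y, z axes, in that order (R = Rz(yaw) Ry(pitch) Rx(roll)).
In Python, from bench import robot gives the robot as it stands.
- The arm moves only by the shell command python3 -m handwheel 'ROWS' [OPENING]. ROWS is JSON, a list of rows, each an object with "delta_pos": the shift along the tool's x, y, z in mm, a list of three; "yaw": the turn about the tool's y in rad. A call has 1 to 12 rows; each row is the pose to reach, as a shift and turn from the pose commanded when the call began, along the tool's axes at that moment; what a row does not reach only later rows make up. A row lasts 1/10 s, in which the tool goes at most 50 mm and 8.59 degrees, less where a joint would pass 70% of its speed; a pose out of reach is approached as far as the arm can. A call with a gripper value outside its range is refused whole. OPENING is the closure in counts, from 0 (fully open) to 255 (shut), set as the call begins (- or left out, the last holds). The fingers move at their own pace and stop on an object; the grip force is fixed at half the most. Time passes only in rows, so rows that repeat a pose let the fingers close. It gives the time, the measured TCP pose, the force and the opening at its end, in the units of the state.
- robot.get_obs(): the state, without advancing time (a new reading comes with each control period).
- robot.snapshot(name): name is "scene" or "top"; returns a dict with "image" (384x512x3 uint8, red, green, blue), "fx", "fy", "cx", "cy" (pixels), "rvec" (rotation vector, rad) and "tvec" (3), from world to camera coordinates, as OpenCV has them. Camera axes: x right, y down, z forward; pixel columns grow to the right and rows downward; lengths in m; the calibration is good to about 2 mm. A picture is of the moment at which its call begins. There is no depth.
- robot.close_job(): hands the job in, once; it reports no verdict.
The state is a dict: "time": time; "joint_positions": joint angles; "qvel": joint speeds; "joint_torque": joint torques, N m; "tool_pos": TCP position; "ee_rot": TCP orientation; "wrist_force": force on the tool from outside, world axes, zero at the start; "wrist_torque": the same for the moment, N m; "width": finger opening in m.
Only numpy, scipy, OpenCV 4.12 (cv2) and the standard library are available. Lean on these libraries where they do the work, as an engineer would, in place of code of your own. Each camera call takes 0.05 s, during which the arm holds its last target.

## Working session

There is one attempt and no reset: what is moved stays moved. The work goes in short steps, Python scripts to look and compute and a shell command to move; the robot and the scene stay as the last step left them, time stands still between calls to the robot, and variables do not carry over. Pictures are saved under pics/ and viewed, and the job is handed in when it is done.

```bash
ls; mkdir -p pics; python3 - <<'E'
from bench import robot
import cv2,numpy as np
o=robot.get_obs()
for k,v in o.items(): print(k,np.round(v,3))
for n in("scene","top"):
    s=robot.snapshot(n); cv2.imwrite(f"pics/{n}0.png",s["image"][:,:,::-1])
    np.savez(f"pics/{n}0.npz",**s)
    print(n,s["fx"],s["fy"],s["cx"],s["cy"],np.round(s["rvec"],3),np.round(s["tvec"],3))
    R=cv2.Rodrigues(np.array(s["rvec"]))[0];print("cam",-R.T@np.array(s["tvec"]).ravel())
E
```

```text
pics
time 0.0
joint_positions [-1.403  0.088  1.372 -0.     1.684 -0.103]
qvel [ 0.003  0.     0.001 -0.002  0.001  0.   ]
joint_torque [ 1.0000e-03 -3.4018e+01 -3.0242e+01  7.2000e-02  3.3000e-02 -0.0000e+00]
tool_pos [ 0.147 -0.529  0.204]
ee_rot [-1.571  0.002 -1.3  ]
wrist_force [ 0.146 -0.244  0.871]
wrist_torque [-0.002  0.013  0.018]
width 0.094
scene 353.43142359020135 353.43142359020135 258.5278402894647 189.94292616252253 [ 1.008 -2.17   1.271] [0.308 0.294 1.   ]
cam [-0.36092856  0.70413039  0.74508215]
top 413.8151095499081 413.8151095499081 262.7223986231992 189.5299676273511 [ 2.195 -2.182  0.081] [-0.013  0.528  1.389]
cam [ 0.43157896 -0.00194744  1.42167712]
```

View pics/scene0.png

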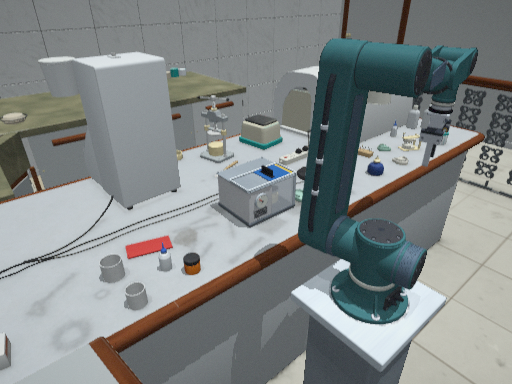

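View pics/top0.png

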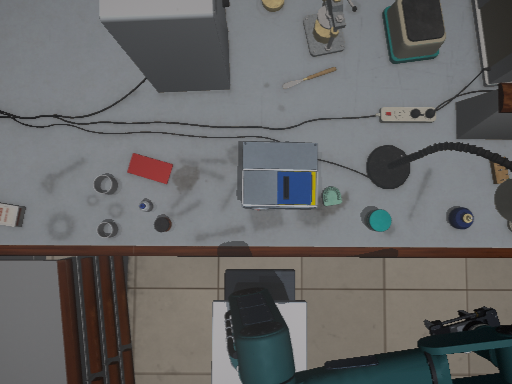

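```bash
python3 - <<'E'
import cv2,numpy as np
a=cv2.imread("pics/top0.png")[130:245,210:350]; cv2.imwrite("pics/topz.png",cv2.resize(a,None,fx=5,fy=5,interpolation=cv2.INTER_CUBIC))
a=cv2.imread("pics/scene0.png")[145:225,205:315]; cv2.imwrite("pics/scenez.png",cv2.resize(a,None,fx=7,fy=7,interpolation=cv2.INTER_CUBIC))
E
```

```text
(no output)
```

View pics/topz.png

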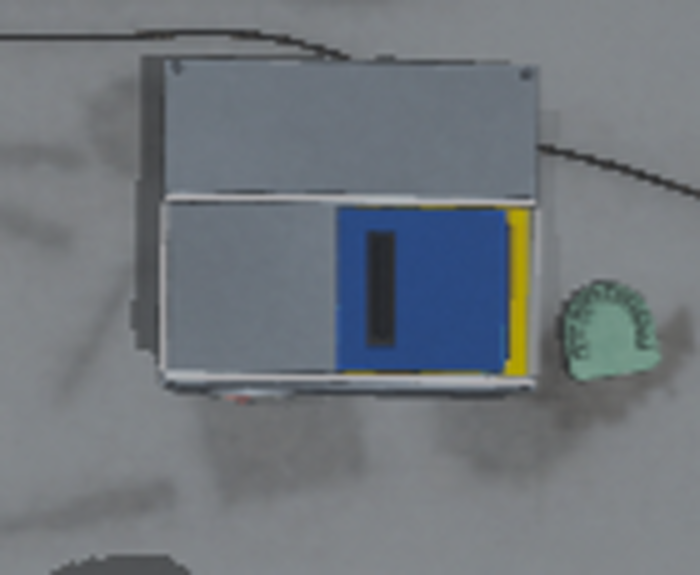

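View pics/scenez.png

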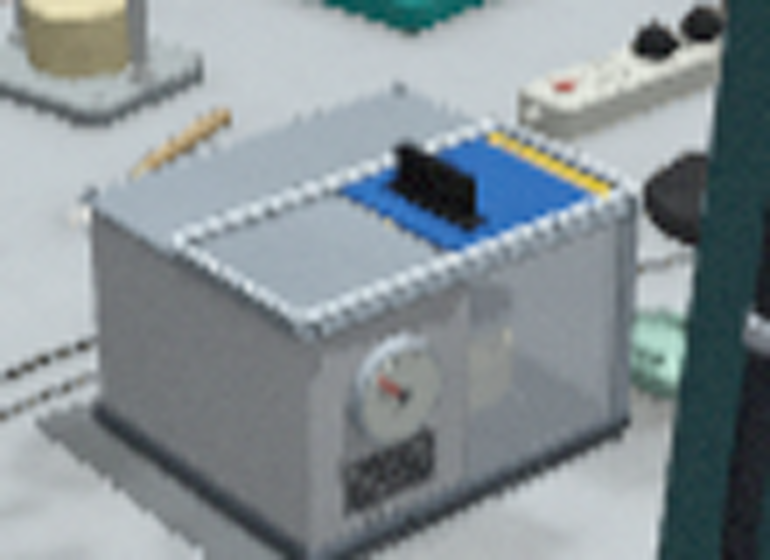

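```bash
cat > h.py <<'E'
import cv2,numpy as np
def load(n):
    s=dict(np.load(f"pics/{n}.npz"));return s
def K(s): return np.array([[s["fx"],0,s["cx"]],[0,s["fy"],s["cy"]],[0,0,1]],float)
def ray(s,uv):
    R=cv2.Rodrigues(s["rvec"].ravel())[0];t=s["tvec"].ravel()
    uv=np.atleast_2d(uv).astype(float)
    d=np.c_[(uv[:,0]-s["cx"])/s["fx"],(uv[:,1]-s["cy"])/s["fy"],np.ones(len(uv))]@R
    return -R.T@t,d
def onz(s,uv,z):
    c,d=ray(s,uv);return c+d*((z-c[2])/d[:,2])[:,None]
def tri(s1,a,s2,b):
    P=[K(s)@np.c_[cv2.Rodrigues(s["rvec"].ravel())[0],s["tvec"].ravel()] for s in(s1,s2)]
    X=cv2.triangulatePoints(P[0],P[1],np.atleast_2d(a).astype(float).T,np.atleast_2d(b).astype(float).T)
    return (X[:3]/X[3]).T
def grab(robot,n,name):
    s=robot.snapshot(n);np.savez(f"pics/{name}.npz",**s);cv2.imwrite(f"pics/{name}.png",s["image"][:,:,::-1]);return load(name)
E
python3 - <<'E'
from h import *
t=load("top0");s=load("scene0")
np.set_printoptions(precision=4,suppress=True)
def rect(m):
    c=max(cv2.findContours(m.astype(np.uint8),0,2)[0],key=cv2.contourArea);return c
for n,S,roi in(("top",t,(130,245,210,350)),("scene",s,(145,225,205,315))):
    im=S["image"].astype(int);r,g,b=im[...,0],im[...,1],im[...,2]
    M=np.zeros(im.shape[:2],bool);M[roi[0]:roi[1],roi[2]:roi[3]]=1
    blue=M&(b>r*1.6)&(b>90);yel=M&(r>b*2)&(g>b*2)&(r>120)
    c=rect(blue);q=cv2.boxPoints(cv2.minAreaRect(c));print(n,"blue",q.tolist())
    if n=="top":
        W=onz(S,q,.1545);print(W);print("sizes",np.linalg.norm(W[0]-W[1]),np.linalg.norm(W[1]-W[2]),"cen",W.mean(0))
    x0,y0,w,h=cv2.boundingRect(c)
    dark=np.zeros_like(M);dark[y0:y0+h,x0:x0+w]=1;dark&=(im.max(2)<60)&M
    k=rect(dark);rr=cv2.minAreaRect(k);print("dark",rr,cv2.boxPoints(rr).tolist(),dark.sum())
    if n=="top":
        W=onz(S,cv2.boxPoints(rr),.1825);print(W,W.mean(0))
    v,u=np.where(yel);print("yel",u.min(),u.max(),v.min(),v.max(),yel.sum())
    g=np.where(M&(r>0)&((g-r)>25)&((g-b)>5));print("green",len(g[0]),g[1].mean(),g[0].mean())
E
```

```text
top blue [[277.0, 172.0], [310.0, 172.0], [310.0, 204.0], [277.0, 204.0]]
[[ 0.5735 -0.0523  0.1545]
 [ 0.5741 -0.154   0.1545]
 [ 0.4755 -0.1537  0.1545]
 [ 0.4749 -0.0526  0.1545]]
sizes 0.10167906374061583 0.09857672751793148 cen [ 0.5245 -0.1031  0.1545]
dark ((286.0, 187.5), (21.0, 4.0), 90.0) [[284.0, 177.0], [288.0, 177.0], [288.0, 198.0], [284.0, 198.0]] 109
[[ 0.5553 -0.0723  0.1825]
 [ 0.5554 -0.0843  0.1825]
 [ 0.4922 -0.0844  0.1825]
 [ 0.4921 -0.0724  0.1825]] [ 0.5238 -0.0784  0.1825]
yel 311 315 172 204 119
green 193 331.74093264248705 197.72538860103626
scene blue [[253.60000610351562, 170.80001831054688], [284.1999816894531, 160.60000610351562], [288.6000061035156, 173.80001831054688], [258.0000305175781, 184.00003051757812]]
dark ((266.9000244140625, 171.20001220703125), (13.416407585144043, 6.708203315734863), 26.56505012512207) [[259.4000244140625, 171.20001220703125], [262.4000244140625, 165.20001220703125], [274.4000244140625, 171.20001220703125], [271.4000244140625, 177.20001220703125]] 83
yel 280 290 166 171 11
green 68 298.38235294117646 193.60294117647058
```

```bash
python3 - <<'E'
from h import *
t=load("top0")
im=t["image"].astype(int)
print("cols (v 165..210) at u=255,265,295")
for u in(255,265,272,295): print(u,[tuple(im[v,u]) .__str__().replace(' ','') if 0 else int(im[v,u].sum()//3) for v in range(164,212)])
print("rows u 238..322 ")
for v in(178,185,195): print(v,[int(x) for x in im[v,238:248].sum(1)//3],[int(x) for x in im[v,308:324].sum(1)//3],[x.tolist() for x in im[v,308:322]])
E
```

```text
cols (v 165..210) at u=255,265,295
255 [119, 119, 118, 118, 97, 169, 95, 113, 114, 113, 114, 114, 114, 113, 112, 111, 111, 112, 112, 112, 111, 113, 114, 114, 115, 113, 113, 113, 113, 114, 113, 114, 114, 114, 114, 116, 116, 116, 116, 117, 135, 171, 101, 88, 123, 121, 111, 111]
265 [117, 114, 114, 116, 109, 170, 94, 116, 114, 115, 117, 117, 116, 116, 115, 116, 115, 114, 115, 115, 117, 115, 114, 114, 116, 116, 114, 114, 115, 115, 114, 115, 116, 117, 115, 116, 117, 117, 116, 115, 105, 170, 108, 96, 127, 114, 100, 109]
272 [115, 115, 115, 116, 95, 171, 117, 118, 118, 118, 118, 119, 121, 121, 121, 119, 118, 118, 118, 118, 118, 118, 118, 119, 119, 116, 117, 117, 117, 116, 117, 118, 117, 117, 117, 117, 117, 118, 117, 116, 83, 170, 104, 96, 68, 99, 103, 109]
295 [114, 115, 116, 115, 115, 136, 171, 89, 83, 82, 81, 82, 82, 81, 81, 81, 81, 82, 81, 81, 81, 80, 81, 81, 81, 80, 80, 81, 81, 81, 81, 81, 80, 79, 80, 80, 80, 79, 80, 80, 80, 170, 166, 125, 60, 92, 125, 125]
rows u 238..322 
178 [82, 83, 83, 83, 138, 107, 107, 112, 111, 111] [82, 83, 86, 73, 97, 111, 113, 117, 120, 151, 132, 123, 123, 12
[... 232 characters left out ...]
 128]]
185 [79, 80, 82, 83, 158, 111, 106, 112, 111, 112] [81, 82, 85, 72, 97, 111, 111, 119, 129, 141, 127, 122, 122, 122, 130, 131] [[43, 73, 127], [45, 74, 128], [45, 77, 134], [59, 69, 90], [133, 118, 41], [168, 150, 15], [174, 156, 5], [149, 142, 66], [130, 132, 127], [137, 141, 145], [123, 127, 131], [118, 123, 126], [118, 122, 126], [118, 122, 127]]
195 [83, 84, 83, 76, 157, 115, 109, 114, 114, 114] [81, 82, 92, 75, 112, 111, 112, 120, 136, 132, 111, 101, 95, 71, 58, 97] [[43, 73, 129], [43, 74, 129], [49, 91, 137], [61, 74, 92], [157, 145, 34], [173, 158, 2], [174, 157, 5], [138, 134, 89], [136, 137, 136], [130, 132, 136], [108, 111, 114], [100, 101, 104], [95, 95, 97], [70, 71, 72]]
```

```bash
python3 - <<'E'
from h import *
np.set_printoptions(precision=4,suppress=True)
t=load("top0");s=load("scene0")
im=t["image"].astype(float).mean(2)
def fit(rows):
    P=[]
    for u in range(247,314):
        w=np.clip(im[rows[0]:rows[1],u]-128,0,None)
        if w.sum()>10: P.append((u,(w*np.arange(*rows)).sum()/w.sum()))
    P=np.array(P);W=onz(t,P,.157)
    for _ in range(3):
        k=np.polyfit(W[:,1],W[:,0],1);r=W[:,0]-np.polyval(k,W[:,1]);W=W[abs(r)<max(2*r.std(),1e-4)]
    return k,r.std(),len(W)
kb,a,n=fit((167,173));kf,b,m=fit((203,208));print(kb,a,n,kf,b,m,"sep",(np.polyval(kb,-.1)-np.polyval(kf,-.1)),"mid x at y=-.1",(np.polyval(kb,-.1)+np.polyval(kf,-.1))/2)
# left strip and right strip at rows
P=[]
for v in range(174,202):
    w=np.clip(im[v,240:245]-115,0,None); P.append(((w*np.arange(240,245)).sum()/w.sum(),v))
W=onz(t,np.array(P),.157);print("left strip y",np.median(W[:,1]),W[:,1].std(),np.polyfit(W[:,0],W[:,1],1), W[:,0].mean())
# yellow right edge: fraction
c=t["image"].astype(float);
E=[];B=[]
for v in range(176,202):
    yb=c[v,308:320,0]-c[v,308:320,2]; 
    f=np.clip(yb/165,0,1); i=int(np.argmax(f)); 
    e=308+i+.5+f[i+1:].sum() ; E.append((e,v))
    bl=c[v,300:312,2]-c[v,300:312,0]; g=np.clip(bl/85,0,1); B.append((299.5+g.sum(),v))
print("yellow outer right edge y",onz(t,np.array(E),.151)[:,1].mean(), "blue right edge y",onz(t,np.array(B),.1545)[:,1].mean())
B=[]
for v in range(176,202):
    if 1:
        bl=c[v,270:284,2]-c[v,270:284,0]; g=np.clip((bl-10)/75,0,1); B.append((283.5-g.sum(),v))
print("blue left",onz(t,np.array(B),.1545)[:,1].mean(), np.array(B)[:,0].round(1)[::5])
# tab
D=[]
for v in range(180,197):
    d=np.clip((83-im[v,280:294])/50,0,1);D.append(((d*np.arange(280,294)).sum()/d.sum(),v))
D=np.array(D);print("tabcols",D[:,0].mean(),d.sum()); 
for u in(285,286,287):print(im[172:204,u].astype(int))
# scene-tab upscaled
a=cv2.imread("pics/scene0.png")[155:190,245:300]; cv2.imwrite("pics/sz2.png",cv2.resize(a,None,fx=14,fy=14,interpolation=cv2.INTER_NEAREST))
E
```

```text
[0.013  0.5821] 0.00031269931493360415 63 [0.0098 0.4719] 0.0003405268934021465 67 sep 0.10983185252794442 mid x at y=-.1 0.5258580386075868
left strip y 0.054786676662060704 0.00038548098358259043 [0.0035 0.0529] 0.5247960626696401
yellow outer right edge y -0.16942402395880263 blue right edge y -0.1561484943506894
blue left -0.05175652427111818 [276.8 276.9 277.  276.7 276.7 276. ]
tabcols 285.81608543106944 4.866666666666666
[82 82 81 81 58 43 40 39 40 40 39 38 40 39 40 40 40 40 40 41 40 40 40 41
 38 47 54 65 79 80 81 81]
[81 81 81 82 60 43 43 44 44 44 43 44 45 44 44 43 44 44 45 45 43 44 45 45
 43 43 55 64 79 81 80 81]
[81 82 82 81 60 44 44 44 43 42 43 42 44 44 43 43 43 43 43 42 44 43 43 43
 41 47 54 65 79 80 80 80]
```

View pics/sz2.png

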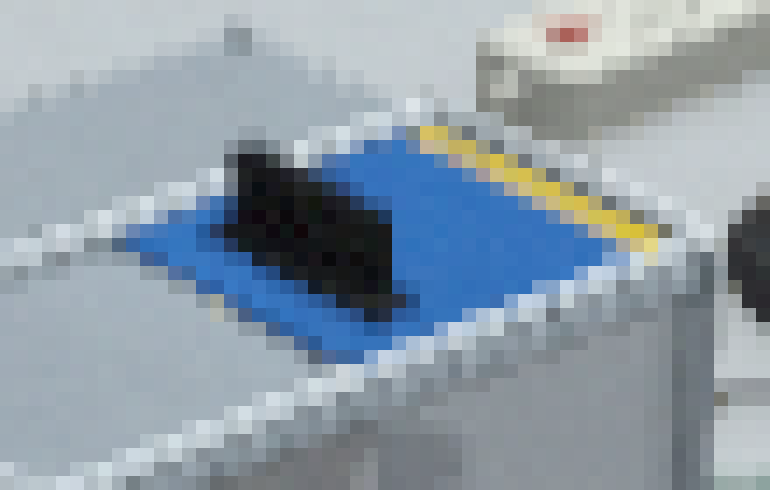

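```bash
python3 - <<'E'
from h import *
np.set_printoptions(precision=4,suppress=True)
t=load("top0");s=load("scene0")
im=t["image"].astype(int)
for u in (279,295,308): print(u,(im[168:174,u,2]-im[168:174,u,0]),(im[201:208,u,2]-im[201:208,u,0]))
print(tri(t,[[276.6,171.5],[310.5,172.0],[285.8,176.2],[285.8,196.5]],s,[[253.1,171.7],[273.6,164],[261.7,165.4],[272.3,169.6]]))
psi=-.011;W=np.array([.5257,-.111,.15])
R=cv2.Rodrigues(np.array([0,0,psi]))[0]
def pr(S,p): return cv2.projectPoints((np.array(p,float)@R.T+W),S["rvec"],S["tvec"],K(S),None)[0][:,0]
q=.0325
segs=[]
def box(x0,x1,y0,y1,z): return [(x0,y0,z),(x1,y0,z),(x1,y1,z),(x0,y1,z)]
L=[(box(-.058,.058,-.064,.168,.007),(0,0,255)),(box(-.062,.142,-.064,.168,0),(255,0,255)),(box(-.03,.03,q-.004,q+.004,.0325),(0,255,0)),(box(-.0505,.0505,q-.077,q+.027,.0045),(255,255,0)),(box(-.042,.042,-.048,.048,0),(0,128,255))]
for n,S,(v0,v1,u0,u1),f in(("top",t,(135,215,230,325),8),("scene",s,(145,225,210,305),8)):
    a=cv2.resize(S["image"][v0:v1,u0:u1,::-1],None,fx=f,fy=f,interpolation=cv2.INTER_NEAREST)
    for b,c in L:
        p=(pr(S,b)-[u0,v0]+.5)*f
        cv2.polylines(a,[p.round().astype(int)],True,c,1)
    cv2.imwrite(f"pics/ov_{n}.png",a)
E
```

```text
279 [16  2 17 36 86 87] [ 85  84  91 -49   1  12  17]
295 [ 18  15   1 -48  80  86] [ 83  83  82 -42   1  10  19]
308 [ 16  17   1 -18  91  86] [83 83 84 34 11  1 19]
[[ 0.5745 -0.0521  0.152 ]
 [ 0.5737 -0.1564  0.1527]
 [ 0.5573 -0.0793  0.1761]
 [ 0.496  -0.0787  0.1814]]
```

View pics/ov_top.png

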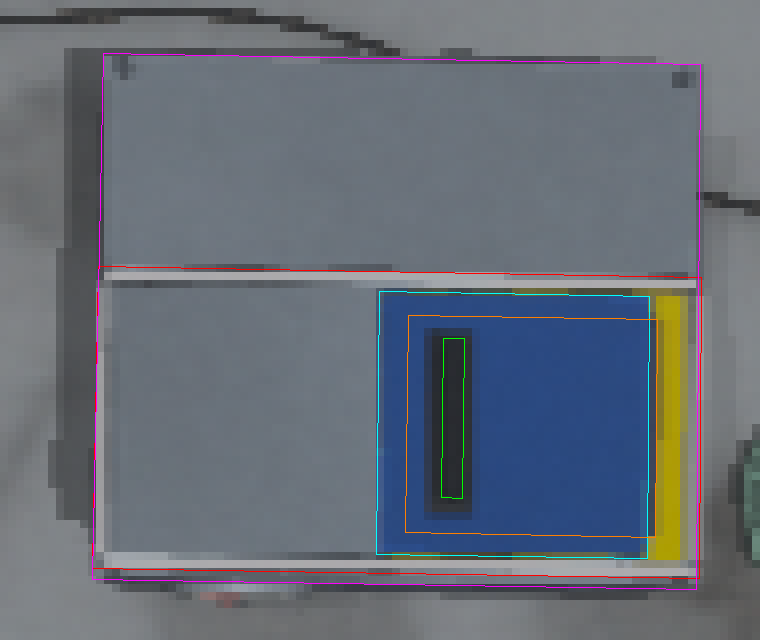

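View pics/ov_scene.png

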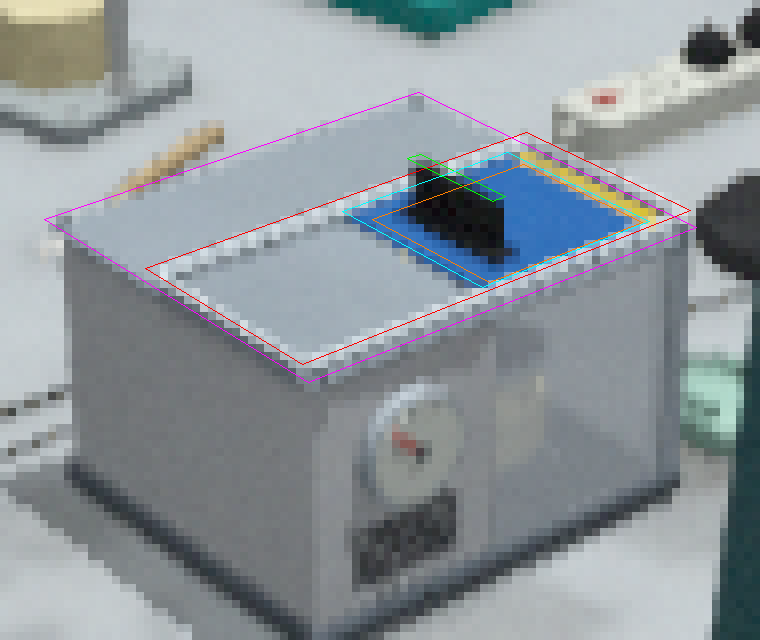

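```bash
python3 -m handwheel '[{"delta_pos":[-5,-15,8],"yaw":0.01},{"delta_pos":[-15,-30,24],"yaw":0.03},{"delta_pos":[-28,-40,45],"yaw":0.05},{"delta_pos":[-42,-45,67],"yaw":0.08},{"delta_pos":[-57,-50,90],"yaw":0.11},{"delta_pos":[-72,-50,114],"yaw":0.14},{"delta_pos":[-87,-50,138],"yaw":0.17},{"delta_pos":[-102,-50,162],"yaw":0.2},{"delta_pos":[-117,-50,186],"yaw":0.23},{"delta_pos":[-132,-50,210],"yaw":0.26},{"delta_pos":[-145,-50,230],"yaw":0.28},{"delta_pos":[-150,-50,238],"yaw":0.28}]' 255; python3 -c "
from bench import robot
o=robot.get_obs()
for k,v in o.items(): print(k,v)"
```

```text
time: 1.3
tool_pos: [0.3376, -0.32, 0.2567]
ee_rot: [-1.569, -0.001, -1.577]
wrist_force: [0.5, -0.3, -0.3]
width: 0.0021
time 1.3
joint_positions [-8.81011649e-01 -1.08453168e-01  1.46397520e+00  6.39032679e-04
  1.78465450e+00  6.96474710e-01]
qvel [ 0.16999432  0.00547316  0.003745   -0.02443507 -0.01165735  0.16340184]
joint_torque [-1.98930502e-01 -2.57798284e+01 -3.02293611e+01  2.14971551e-01
  1.44687889e-03  6.22628373e-02]
tool_pos [ 0.33762331 -0.31996729  0.25671677]
ee_rot [-1.56940894e+00 -6.85863616e-04 -1.57735077e+00]
wrist_force [ 0.52818874 -0.280864   -0.29492009]
wrist_torque [ 0.04399375  0.00121085 -0.02685015]
width 0.002091390293839622
```

```bash
python3 -m handwheel '[{"delta_pos":[-8,0,7],"yaw":0},{"delta_pos":[-24,0,21],"yaw":0},{"delta_pos":[-46,0,41],"yaw":0},{"delta_pos":[-70,0,62],"yaw":0},{"delta_pos":[-94,0,84],"yaw":0},{"delta_pos":[-118,0,105],"yaw":0},{"delta_pos":[-142,0,127],"yaw":0},{"delta_pos":[-166,0,148],"yaw":0},{"delta_pos":[-188,0,168],"yaw":0},{"delta_pos":[-204,0,182],"yaw":0},{"delta_pos":[-211,0,187],"yaw":0},{"delta_pos":[-211,0,187],"yaw":0}]'; python3 - <<'E'
from bench import robot
from h import *
for n in("scene","top"): grab(robot,n,n+"1")
o=robot.get_obs();print(o["tool_pos"],o["ee_rot"],o["wrist_force"])
a=cv2.imread("pics/top1.png")[115:235,200:360]
b=cv2.imread("pics/scene1.png")[70:230,180:340]
cv2.imwrite("pics/a1.png",cv2.resize(a,None,fx=4.5,fy=4.5,interpolation=cv2.INTER_CUBIC))
cv2.imwrite("pics/b1.png",cv2.resize(b,None,fx=3.7,fy=3.7,interpolation=cv2.INTER_CUBIC))
E
```

```text
time: 2.5
tool_pos: [0.5254, -0.1123, 0.2553]
ee_rot: [-1.572, -0.0, -1.579]
wrist_force: [0.9, 0.5, 0.3]
width: 0.0005
[ 0.52477923 -0.11328678  0.25553591] [-1.57128106e+00 -6.66144090e-04 -1.58086294e+00] [ 0.19146412  0.23876555 -0.94512501]
```

View pics/a1.png

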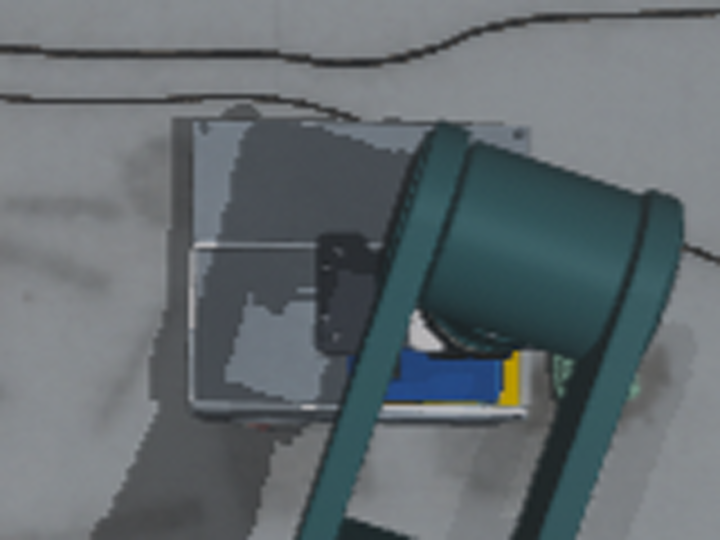

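View pics/b1.png

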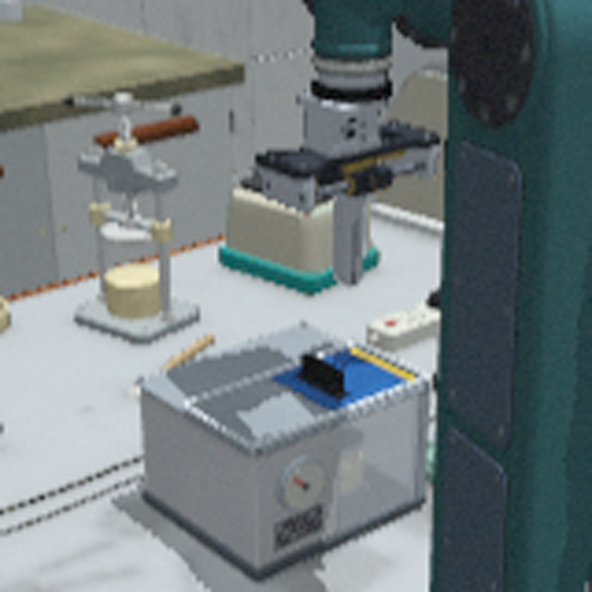

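```bash
python3 -m handwheel '[{"delta_pos":[0,12,0],"yaw":0},{"delta_pos":[0,32,0],"yaw":0},{"delta_pos":[0,52,0],"yaw":0},{"delta_pos":[0,68,0],"yaw":0},{"delta_pos":[0,79,0],"yaw":0},{"delta_pos":[0,86,0],"yaw":0},{"delta_pos":[0,88,0],"yaw":0},{"delta_pos":[0,88,0],"yaw":0}]'; python3 - <<'E'
from bench import robot
from h import *
grab(robot,"scene","scene2")
o=robot.get_obs();print(o["tool_pos"],o["ee_rot"],o["wrist_force"])
b=cv2.imread("pics/scene2.png")[120:220,205:325]
cv2.imwrite("pics/b2.png",cv2.resize(b,None,fx=6,fy=6,interpolation=cv2.INTER_CUBIC))
E
```

```text
time: 3.4
tool_pos: [0.5253, -0.1127, 0.1677]
ee_rot: [-1.57, -0.0, -1.58]
wrist_force: [-0.0, 0.8, -0.1]
width: 0.0003
[ 0.52560018 -0.11273893  0.16815978] [-1.56954497e+00 -4.98017300e-04 -1.58014786e+00] [0.3585258  0.81873126 0.61293544]
```

View pics/b2.png

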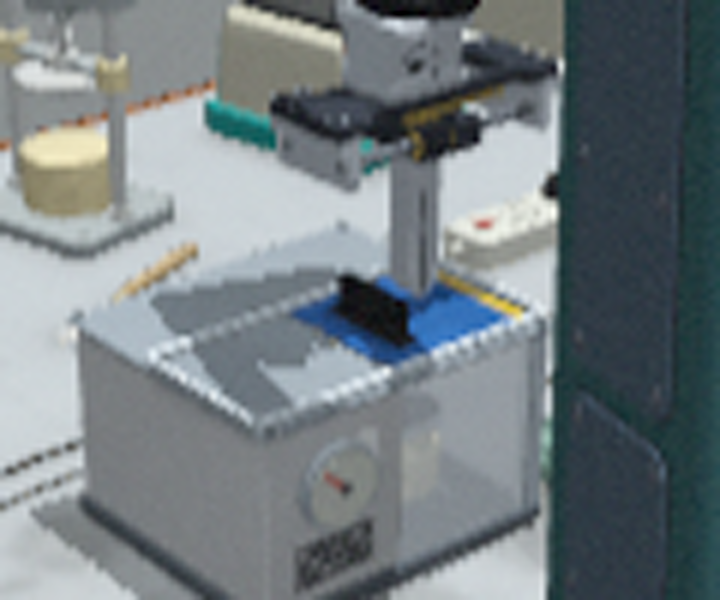

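```bash
python3 -m handwheel '[{"delta_pos":[-5,0,0],"yaw":0},{"delta_pos":[-13,0,0],"yaw":0},{"delta_pos":[-21,0,0],"yaw":0},{"delta_pos":[-30,0,0],"yaw":0},{"delta_pos":[-39,0,0],"yaw":0},{"delta_pos":[-48,0,0],"yaw":0},{"delta_pos":[-57,0,0],"yaw":0},{"delta_pos":[-66,0,0],"yaw":0},{"delta_pos":[-75,0,0],"yaw":0},{"delta_pos":[-84,0,0],"yaw":0},{"delta_pos":[-92,0,0],"yaw":0},{"delta_pos":[-97,0,0],"yaw":0}]'; python3 -m handwheel '[{"delta_pos":[-3,0,0],"yaw":0},{"delta_pos":[-6,0,0],"yaw":0},{"delta_pos":[-8,0,0],"yaw":0},{"delta_pos":[-8,0,0],"yaw":0}]'
```

```text
time: 4.65
tool_pos: [0.5261, -0.0146, 0.1674]
ee_rot: [-1.571, 0.0, -1.58]
wrist_force: [0.9, -2.9, 1.5]
width: 0.0004
time: 5.05
tool_pos: [0.526, -0.0071, 0.1672]
ee_rot: [-1.572, 0.001, -1.58]
wrist_force: [0.0, -0.1, -0.4]
width: 0.0003
```

```bash
python3 -m handwheel '[{"delta_pos":[-2,0,0],"yaw":0},{"delta_pos":[-3,0,0],"yaw":0},{"delta_pos":[-4,0,0],"yaw":0}]';  python3 -m handwheel '[{"delta_pos":[-1,0,0],"yaw":0},{"delta_pos":[-2,0,0],"yaw":0}]'
```

```text
time: 5.35
tool_pos: [0.526, -0.0036, 0.1672]
ee_rot: [-1.572, -0.0, -1.58]
wrist_force: [-1.1, -2.6, -0.3]
width: 0.0004
time: 5.55
tool_pos: [0.526, -0.0031, 0.1672]
ee_rot: [-1.572, -0.004, -1.581]
wrist_force: [-0.1, -6.9, -1.7]
width: 0.0004
```

```bash
python3 - <<'E'
from bench import robot
from h import *
for n in("scene","top"): grab(robot,n,n+"3")
o=robot.get_obs();print(o["tool_pos"],o["ee_rot"],o["wrist_force"])
a=cv2.imread("pics/top3.png")[115:235,200:360]
cv2.imwrite("pics/a3.png",cv2.resize(a,None,fx=4.5,fy=4.5,interpolation=cv2.INTER_CUBIC))
b=cv2.imread("pics/scene3.png")[120:220,205:325]
cv2.imwrite("pics/b3.png",cv2.resize(b,None,fx=6,fy=6,interpolation=cv2.INTER_CUBIC))
E
```

```text
[ 0.52602032 -0.00309446  0.1672554 ] [-1.57156326 -0.00343734 -1.5809574 ] [-0.59689737 -6.09556033 -0.69568769]
```

View pics/b3.png

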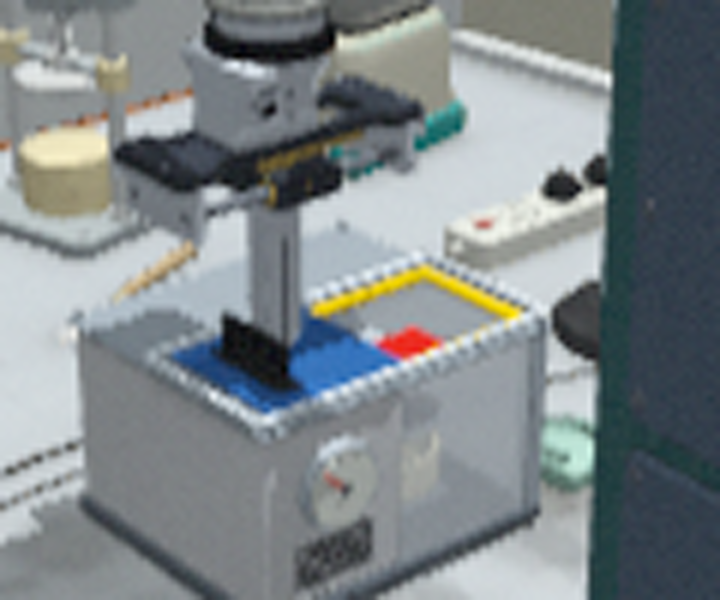

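View pics/a3.png

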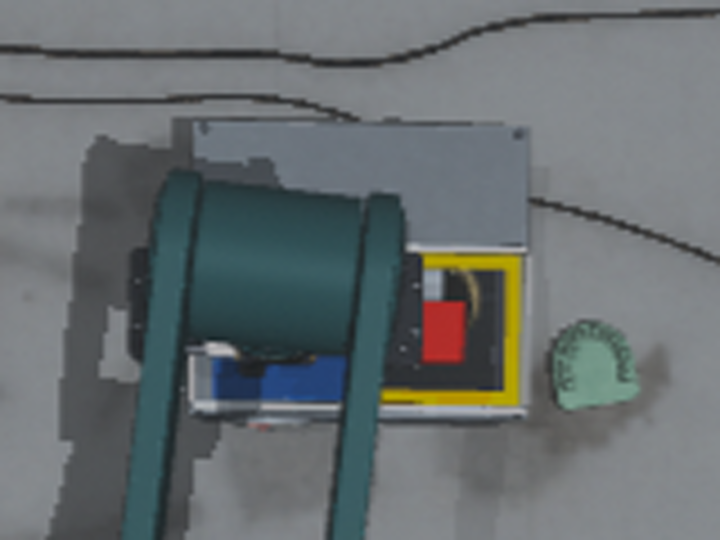

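```bash
python3 - <<'E'
from h import *
np.set_printoptions(precision=4,suppress=True)
t=load("top3");c=t["image"].astype(int)
m=(c[...,0]>2*c[...,1])&(c[...,0]>90);m[:160]=0;m[215:]=0;m[:,:280]=0;m[:,320:]=0
v,u=np.where(m);print(u.min(),u.max(),v.min(),v.max())
f=np.clip((c[:,296:310,0]-c[:,296:310,1])/130,0,1)
ru=f[184:193].sum(1).mean()+295.5; 
g=np.clip((c[176:202,296:302,0]-c[176:202,296:302,1])/130,0,1);
rr=g.mean(1);vc=(rr*np.arange(176,202)).sum()/rr.sum();print(ru,vc,rr.sum())
p=onz(t,[[ru,vc]],.132);print("pad right-mid",p," pad centre est",p+[0,.022,0])
y=(c[...,0]-c[...,2])
print([int(q) for q in y[190,304:320]],[int(q) for q in y[166:182,308]],[int(q) for q in y[196:210,305]])
# inner opening edges at z=.15
print(onz(t,[[312.2,190],[308,175.0],[305,201.2]],.15))
E
```

```text
294 303 182 195
302.74957264957266 188.33929247067724 13.553846153846155
pad right-mid [[ 0.5252 -0.1339  0.132 ]]  pad centre est [[ 0.5252 -0.1119  0.132 ]]
[-4, -5, -5, -5, -4, -5, -6, -6, 129, 177, 177, 52, -1, -8, -5, -5] [-16, -16, -16, -16, -1, 59, 176, 177, 136, 2, -6, -5, -6, -5, -7, -8] [-5, -5, -4, -5, -5, 27, 175, 177, 177, -9, -7, -15, -8, -3]
[[ 0.5189 -0.1612  0.15  ]
 [ 0.5653 -0.1483  0.15  ]
 [ 0.4842 -0.1389  0.15  ]]
```

```bash
python3 -m handwheel '[{"delta_pos":[4,0,0],"yaw":0},{"delta_pos":[9,-2,0],"yaw":0},{"delta_pos":[14,-14,0],"yaw":0},{"delta_pos":[26,-32,0],"yaw":0},{"delta_pos":[42,-46,0],"yaw":0},{"delta_pos":[60,-52,0],"yaw":0},{"delta_pos":[80,-52,0],"yaw":0},{"delta_pos":[96,-52,0],"yaw":0},{"delta_pos":[108,-52,0],"yaw":0},{"delta_pos":[111,-52,0],"yaw":0},{"delta_pos":[111,-52,0],"yaw":0}]'
```

```text
time: 6.75
tool_pos: [0.5252, -0.1127, 0.2193]
ee_rot: [-1.571, 0.001, -1.581]
wrist_force: [1.1, 0.5, -0.6]
width: 0.0004
```

```bash
python3 - <<'E'
from bench import robot
from h import *
grab(robot,"scene","scene4")
b=cv2.imread("pics/scene4.png")[110:220,205:325]
cv2.imwrite("pics/b4.png",cv2.resize(b,None,fx=5.4,fy=5.4,interpolation=cv2.INTER_CUBIC))
E
```

```text
(no output)
```

View pics/b4.png

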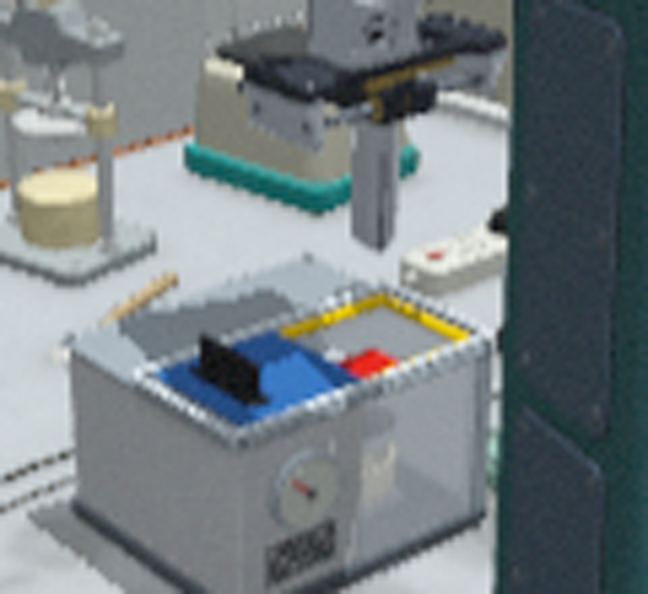

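The shutter stayed open, with the tab at about (247,179) and the red pad clear at about (273,177). Next I descend into the window and press.

```bash
python3 -m handwheel '[{"delta_pos":[0,10,0],"yaw":0},{"delta_pos":[0,28,0],"yaw":0},{"delta_pos":[0,46,0],"yaw":0},{"delta_pos":[0,62,0],"yaw":0},{"delta_pos":[0,74,0],"yaw":0},{"delta_pos":[0,81,0],"yaw":0},{"delta_pos":[0,84,0],"yaw":0},{"delta_pos":[0,84,0],"yaw":0}]'; python3 -m handwheel '[{"delta_pos":[0,3,0],"yaw":0},{"delta_pos":[0,7,0],"yaw":0},{"delta_pos":[0,11,0],"yaw":0},{"delta_pos":[0,15,0],"yaw":0},{"delta_pos":[0,18,0],"yaw":0},{"delta_pos":[0,20,0],"yaw":0},{"delta_pos":[0,22,0],"yaw":0},{"delta_pos":[0,22,0],"yaw":0}]'
```

```text
time: 7.6
tool_pos: [0.5253, -0.1124, 0.1354]
ee_rot: [-1.571, -0.0, -1.58]
wrist_force: [-0.3, -0.4, 0.1]
width: 0.0007
time: 8.4
tool_pos: [0.5254, -0.1127, 0.1132]
ee_rot: [-1.571, -0.0, -1.58]
wrist_force: [-0.4, -1.2, 2.1]
width: 0.0007
```

```bash
python3 -m handwheel '[{"delta_pos":[0,2,0],"yaw":0},{"delta_pos":[0,3,0],"yaw":0},{"delta_pos":[0,4,0],"yaw":0},{"delta_pos":[0,4,0],"yaw":0}]';python3 -m handwheel '[{"delta_pos":[0,1,0],"yaw":0},{"delta_pos":[0,2,0],"yaw":0},{"delta_pos":[0,2,0],"yaw":0}]'
```

```text
time: 8.8
tool_pos: [0.5257, -0.1128, 0.1115]
ee_rot: [-1.569, -0.001, -1.58]
wrist_force: [-3.1, 0.2, 9.1]
width: 0.0003
time: 9.1
tool_pos: [0.5258, -0.1128, 0.1113]
ee_rot: [-1.568, -0.001, -1.58]
wrist_force: [-6.1, -0.3, 16.5]
width: 0.0001
```

```bash
python3 -m handwheel '[{"delta_pos":[0,1,0],"yaw":0},{"delta_pos":[0,1,0],"yaw":0}]'; python3 -m handwheel '[{"delta_pos":[0,-6,0],"yaw":0},{"delta_pos":[0,-18,0],"yaw":0},{"delta_pos":[0,-35,0],"yaw":0},{"delta_pos":[0,-55,0],"yaw":0},{"delta_pos":[0,-75,0],"yaw":0},{"delta_pos":[0,-95,0],"yaw":0},{"delta_pos":[0,-110,0],"yaw":0},{"delta_pos":[0,-120,0],"yaw":0},{"delta_pos":[0,-125,0],"yaw":0},{"delta_pos":[0,-125,0],"yaw":0}]'; python3 -m handwheel '[{"delta_pos":[5,0,-8],"yaw":0},{"delta_pos":[15,0,-24],"yaw":0},{"delta_pos":[30,0,-45],"yaw":0},{"delta_pos":[46,0,-67],"yaw":0},{"delta_pos":[62,0,-89],"yaw":0},{"delta_pos":[78,0,-111],"yaw":0},{"delta_pos":[94,0,-133],"yaw":0},{"delta_pos":[110,0,-150],"yaw":0},{"delta_pos":[124,0,-162],"yaw":0},{"delta_pos":[134,0,-168],"yaw":0},{"delta_pos":[140,0,-170],"yaw":0},{"delta_pos":[140,0,-170],"yaw":0}]'; python3 - <<'E'
from bench import robot
from h import *
for n in("scene","top"): grab(robot,n,n+"5")
a=cv2.imread("pics/top5.png")[115:235,200:360]
cv2.imwrite("pics/a5.png",cv2.resize(a,None,fx=4.5,fy=4.5,interpolation=cv2.INTER_CUBIC))
cv2.imwrite("pics/a5f.png",cv2.imread("pics/top5.png"))
b=cv2.imread("pics/scene5.png")[120:220,205:325]
cv2.imwrite("pics/b5.png",cv2.resize(b,None,fx=6,fy=6,interpolation=cv2.INTER_CUBIC))
E
```

```text
time: 9.3
tool_pos: [0.5258, -0.1128, 0.1112]
ee_rot: [-1.568, -0.001, -1.58]
wrist_force: [-6.2, 1.6, 20.0]
width: 0.0004
time: 10.3
tool_pos: [0.5254, -0.1125, 0.2317]
ee_rot: [-1.571, -0.0, -1.58]
wrist_force: [0.7, 0.0, -0.7]
width: 0.0007
time: 11.5
tool_pos: [0.3537, -0.2513, 0.231]
ee_rot: [-1.571, 0.001, -1.581]
wrist_force: [0.5, 0.2, 0.4]
width: 0.0002
```

View pics/a5.png

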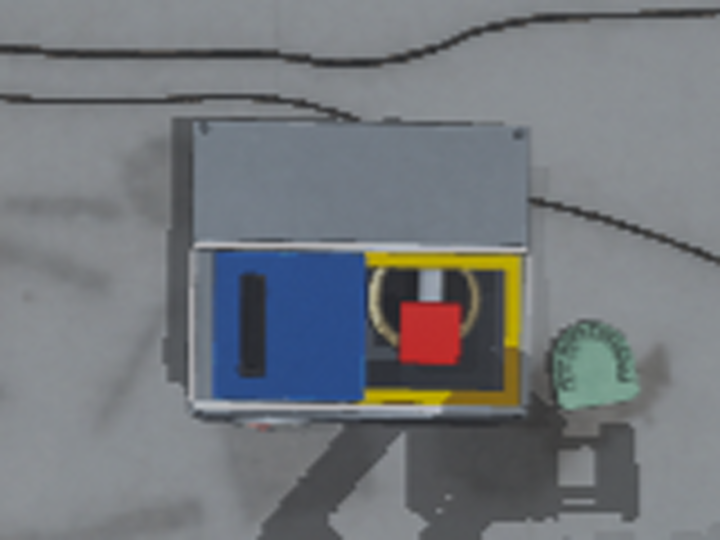

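View pics/b5.png

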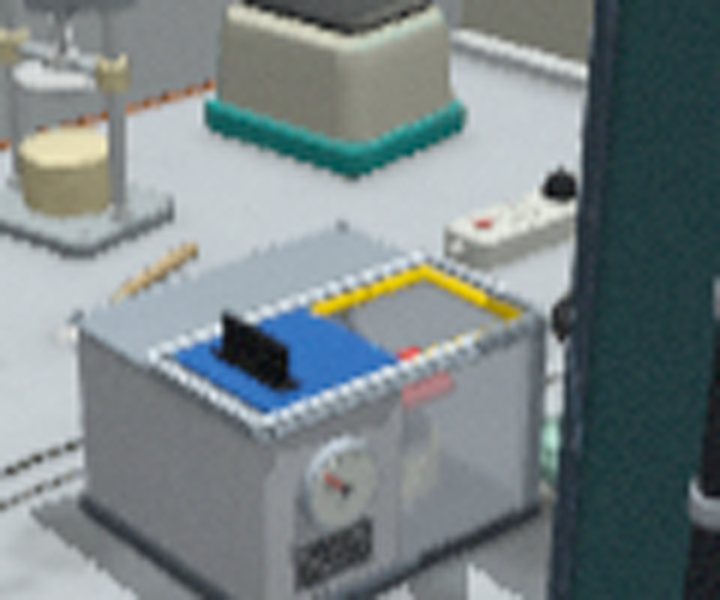

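```bash
python3 - <<'E'
from h import *
np.set_printoptions(precision=4,suppress=True)
t=load("top5");s=load("scene5")
print(tri(t,[[301.7,195.2]],s,[[279.8,182.3]]))
for n in("top0","top3","top5"):
    S=load(n);c=S["image"].astype(int)
    m=(c[...,0]>2*c[...,1])&(c[...,0]>90);m[:160]=0;m[202:]=0;m[:,:283]=0;m[:,320:]=0
    v,u=np.where(m)
    if len(u):print(n,"red",u.min(),u.max(),v.min(),v.max(),v.mean())
a,b=[load(n)["image"].astype(int) for n in("top0","top5")]
d=np.abs(a-b).max(2)>40
for n,(u,v) in dict(stone=(332,197),teal=(378,219),jar=(162,223),drop=(145,205)).items(): print(n,d[v-14:v+14,u-14:u+14].sum())
g=lambda i:[x.mean() for x in np.where(((i[...,1]-i[...,0])>25)&((i[...,1]-i[...,2])>5)&(np.arange(512)[None]>318)&(np.arange(512)[None]<345)&(np.arange(384)[:,None]<215)&(np.arange(384)[:,None]>180))]
print(g(a),g(b))
b0=load("scene0")["image"];
E
```

```text
[[ 0.5059 -0.1322  0.1066]]
top3 red 294 303 182 195 188.35433070866142
top5 red 289 302 182 195 188.47894736842105
stone 1
teal 129
jar 0
drop 0
[np.float64(197.72538860103626), np.float64(331.74093264248705)] [np.float64(197.33962264150944), np.float64(331.8632075471698)]
```

```bash
python3 - <<'E'
from h import *
a=[cv2.resize(cv2.imread(f"pics/{n}.png")[170:260,320:420],None,fx=4,fy=4) for n in("top0","top5")]
cv2.imwrite("pics/teal.png",np.hstack(a))
for n in("top0","top5"):
    h=cv2.cvtColor(cv2.imread(f"pics/{n}.png"),cv2.COLOR_BGR2HSV).astype(int);m=(abs(h[...,0]-88)<8)&(h[...,1]>150);m[:,:350]=0;m[:,400:]=0;m[:195]=0;m[240:]=0
    v,u=np.where(m);print(len(u),u.min(),u.max(),v.min(),v.max())
E
```

```text
362 370 390 210 230
287 370 390 210 229
```

View pics/teal.png

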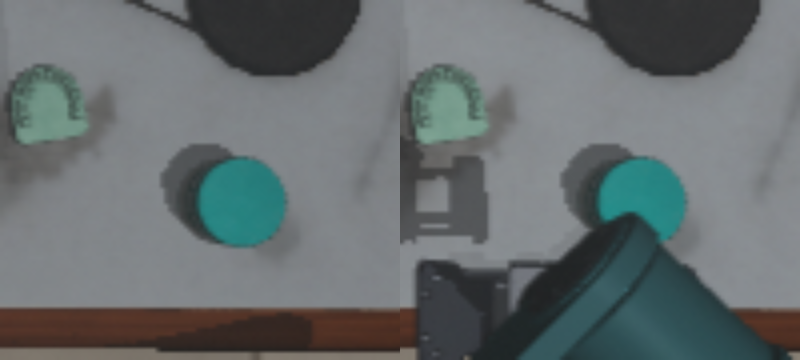

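The pot hasn't moved: its visible edges are in the same place and the arm covers the rest of it from above. All the conditions look met, so I'm handing in.

```bash
python3 -c "
from bench import robot
o=robot.get_obs();print(o['time'],o['tool_pos'],o['wrist_force'],abs(o['qvel']).max())
print(robot.close_job())"
```

```text
11.6 [ 0.35423298 -0.2506235   0.23116547] [ 0.77613071  0.27390171 -0.2792397 ] 0.010106830848263372
the job is handed in; nothing more can be done
None
```

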